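# Bring the oval dish round under the gauge pointer

### The job

Set the wet oval dish up for marking out: with a finger, push the gauge's arm round until it is fully home against its stop, and push on an arm of the turntable head until one of the two long ends of the dish stands right under the gauge's needle. The painting is wet, so turn the dish only by the head's arms and never touch or lift the dish itself; lift nothing and leave everything else on the table where it stands. Then draw the hand clear.

Things in the scene. Friction and masses are not known exactly. Their poses are not given: they have to be found in the camera images.
- stand: decorator's stand, fixed to the table: dark cast-iron foot (disc 190 mm across, 26 mm high at the middle) with an upright spindle; a flat bar (44 mm wide, 12 mm high) runs along the table from the foot to a bright steel post (17 mm across, 200 mm tall). Origin: on the table under the spindle axis; the stand's +y axis points from the spindle to the post, which stands 270 mm away; z up
- spider (a joint): turn of the stand's head about the vertical spindle, rad, growing anticlockwise from above, no stops. Head: rubber-faced aluminium disc 140 mm across with four flat aluminium arms at right angles, each 22 mm wide, z 89 to 99 mm, reaching 176 mm from the axis (black cap 25 mm wide on the last 20 mm). Turns lightly (about 1 N at an arm end), stays where left, coasts a little if pushed fast
- spindle (a point): point on the vertical spindle axis at mid-height of the arms, 94 mm above the table
- spider_arm_end (a point): middle of the outer end face of one of the four head arms, 176 mm from the axis, 94 mm above the table; turns with the head; the other three arms lie 90, 180 and 270 degrees round from it
- dish: white oval dish with a black painted leaf pattern and a rim of petals, 260 mm long, 180 mm wide, 30 mm high, about 0.75 kg, loose: it rests by its foot, roughly centred, on the rubber face of the head and turns with it. Origin: middle of its underside, 104 mm above the table; its x axis is the long way; the top of its rim is 134 mm above the table
- dish_end_1 (a point): middle of the painted rim at one long end of the dish, 120 mm from its middle along its +x, 132 mm above the table
- dish_end_2 (a point): the same at the other long end (along its -x)
- gauge_arm (a joint): swing of the gauge's arm about the post, rad: 0 = fully home against its stop, the arm then pointing from the post straight at the spindle axis, its needle over the dish's rim; grows up to 1.9 as the arm swings away, clockwise from above (from the stand's -y towards the stand's -x). About 1 N at 100 mm from the post moves it; it stays where left
- gauge_pivot (a point): point on the axis of the post at the height of the gauge's arm, 175 mm above the table. The arm is a level round steel bar 12 mm thick on a 30 mm hub here; on the other side of the post is a tail 58 mm long with a 26 mm counterweight. The post ends 25 mm above this point
- pointer_tip (a point): point of the steel needle that hangs from the end of the gauge's arm: 148 mm from the post's axis, 147 mm above the table (28 mm below the arm's centre line). The needle's clamp reaches 158 mm from the post, its top 197 mm above the table. With the arm home the point is 122 mm from the spindle axis and 13 mm above the dish's rim
- painted_mug: bystander: white mug with dark brush strokes, 76 mm across, 88 mm high, handle to its +y; origin at the middle of its underside
- black_mug: bystander: plain black mug, 72 mm across, 80 mm high, handle to its +y; origin at the middle of its underside
- glaze_jar: bystander: grey-white lidded jar, 64 mm across, 75 mm high; origin at the middle of its underside
- colour_pot: bystander: small open white pot of black colour, 54 mm across, 38 mm high; origin at the middle of its underside
- liner_pen: bystander: blue and white pen lying down, 152 mm long along its x, 13 mm high; origin under its middle
- brush: bystander: paint brush lying down, 172 mm long along its x, 11 mm high; origin under its length, 24 mm from its middle
- small_bowl: bystander: unglazed bowl, 116 mm across, 40 mm high; origin at the middle of its underside

How it is judged:
At the end, for the whole second after the job is handed in: The gauge's arm is home (within 0.05 rad of its stop), the needle's point stands within 12 mm, seen from above, of the middle of the rim at one of the dish's long ends, the dish still sits level and centred on the head (within 20 mm of the spindle axis), and everything is at rest (value of joint gauge_arm below 0.05 rad and (horizontal distance between pointer_tip and dish_end_1 below 0.012 m or horizontal distance between pointer_tip and dish_end_2 below 0.012 m) and horizontal distance between dish and spindle below 0.02 m and height (world z) of dish above 0.1 m and angle between dish's own z axis and vertical below 0.05 rad and velocity of joint spider between -0.05 and 0.05 rad/s and velocity of joint gauge_arm between -0.05 and 0.05 rad/s and linear speed of dish below 0.01 m/s); the robot touches nothing.
It fails at once if the robot touches the wet dish (contact force between any of the arm, the fingers and dish above 0.3 N).
It fails at once if the dish is lifted off the head (height (world z) of dish above 0.112 m or angle between dish's own z axis and vertical above 0.12 rad).
It fails at once if another thing on the table is moved by more than 20 mm (distance of any of painted_mug, black_mug, glaze_jar, colour_pot, liner_pen, brush, small_bowl from where it was at the start of the episode above 0.02 m).
It also fails if it takes over 61 s, if anything falls off the work surface, if the arm or the gripper's body presses on something with over 40 N, if the wrist force passes 120 N, or if a joint passes its speed limit or range.

### The arm

A 6-joint arm with a two-finger parallel gripper is mounted at the origin on the work surface. World frame = base frame: x ahead of the robot, y to its left, z up, the work surface at z = 0. Lengths are in m, angles in rad, forces in N, time in s.
With the tool pointing down it reaches from about 0.375 to 0.825 m from the base axis. Payload 5.5 kg.
Tool frame: the origin (TCP) lies midway between the tips of the shut fingers; the grasp point (between the pads) lies 19 mm behind it (bot.hold_point_z is the distance from the TCP to the grasp point, in m); y points along the fingers, z is the direction in which the jaws open and shut, and the axes are right-handed (so a half turn about y gives the same grasp; the last joint's range is limited). The gripper opens to 85 mm and grips with 20 to 120 N. Pads are 22 mm wide; open, the fingers measure 114 mm over their backs; the gripper's body (76 mm by 85 mm) begins 54 mm behind the grasp point. The pads swing forward as they close: fully open they stand 13 mm farther back than shut.
Start: joints at [1.276, 0.314, -0.047, 1.21, 0, 1.571], TCP at [0.174, 0.574, 0.231] pointing down, gripper open.
Joint ranges: [-2.67, 2.67], [-0.69, 1.73], [-1.03, 1.25], [-2.08, 2.16], [-1.42, 1.45], [-3.14, 3.14]. Speed limits (rad/s): [2.39, 2.39, 3.01, 3.14, 3.14, 3.14].

### API

Orientations are given as a 3x3 rotation matrix whose columns are the frame's x, y, z axes.
In Python, from rig import readout, get_image, camera_params, order, bot gives the robot as it stands.
- The arm moves only by the shell command python3 -m jog 'ROWS' [FORCE]. ROWS is JSON, a list of rows, each a list of 7 numbers: the turn, a rotation vector about the tool's x, y, z in degrees, then the shift along the tool's x, y, z in cm, then the finger opening in cm, from 0 to 8.54. A call has 1 to 10 rows; each row is the pose to reach, as a shift and turn from the pose measured when the call began, along the tool's axes at that moment; what a row does not reach only later rows make up. A row lasts 1/8 s, in which the tool goes at most 62.5 mm and 10.7 degrees, less where a joint would pass 70% of its speed; a pose out of reach is approached as far as the arm can. A call with a gripper value outside its range is refused whole. The fingers move at their own pace and stop on an object; FORCE is the grip in N (left out, the last holds). Time passes only in rows, so rows that repeat a pose let the fingers close. It gives the time, the measured TCP pose, the force and the opening at its end, in the units of the state.
- readout.state(): the state, without advancing time (a new reading comes with each control period).
- get_image(name): name is "scene" or "top" or "wrist"; returns the picture (480x640x3 uint8, red, green, blue); there is no depth.
- camera_params(name): a dict with "fx", "fy", "cx", "cy" (pixels), "R" (3x3) and "t" (3): a world point X has camera coordinates R X + t; the wrist camera has in their place "tool_from_camera" (4x4, takes a point from camera to tool coordinates, whose origin is the TCP and whose axes are the tool frame's). Camera axes: x right, y down, z forward; pixel columns grow to the right and rows downward; lengths in m; the calibration is good to about 2 mm. A picture is of the moment at which its call begins: read the wrist's pose just before it. camera_params takes no time and is no camera call.
- order.close_job(): hands the job in, once; it reports no verdict.
The state is a dict: "time_s": time; "q": joint angles; "qvel": joint speeds; "joint_torque": joint torques, N m; "position": TCP position; "eef_rot": TCP orientation; "force": force on the tool from outside, world axes, zero at the start; "torque": the same for the moment, N m; "opening": opening from 0.0 (shut) to 1.0 (fully open).
Only numpy, scipy, OpenCV 4.12 (cv2) and the standard library are available. Lean on these libraries where they do the work, as an engineer would, in place of code of your own. Each camera call takes 0.05 s, during which the arm holds its last target. There are 200 camera calls.

## Working session

There is one attempt and no reset: what is moved stays moved. The work goes in short steps, Python scripts to look and compute and a shell command to move; the robot and the scene stay as the last step left them, time stands still between calls to the robot, and variables do not carry over. Pictures are saved under pics/ and viewed, about 8 in all and at most 12, crops included, and the job is handed in when it is done.

```bash
mkdir -p pics; ls
python3 - <<'E'
from rig import readout,get_image,camera_params
import cv2,json,numpy as np
s=readout.state();print(s['time_s'],s['position'],np.round(s['eef_rot'],3),s['opening'])
for n in("scene","top"):
    cv2.imwrite(f"pics/{n}0.png",get_image(n)[:,:,::-1]);p=camera_params(n);print(n,{k:np.round(v,4).tolist() for k,v in p.items()})
p=camera_params("wrist");print(p)
E
```

```text
pics
0.0 [0.17415427 0.57356645 0.23042552] [[ 0.957 -0.001  0.291]
 [-0.291 -0.002  0.957]
 [-0.    -1.    -0.002]] 1.00061491864898
scene {'fx': 476.6524, 'fy': 476.6524, 'cx': 320.6305, 'cy': 229.8706, 'R': [[-0.1278, 0.9916, 0.02], [0.5545, 0.0881, -0.8275], [-0.8223, -0.0946, -0.5611]], 't': [0.0532, -0.1968, 1.5397]}
top {'fx': 445.0771, 'fy': 445.0771, 'cx': 315.9896, 'cy': 241.6746, 'R': [[-0.0048, -1.0, 0.0085], [-0.9824, 0.0031, -0.1866], [0.1865, -0.0093, -0.9824]], 't': [-0.0157, 0.5465, 1.3524]}
{'fx': 379.2939530728257, 'fy': 379.2939530728257, 'cx': 320.9676315925754, 'cy': 238.2567336572685, 'tool_from_camera': array([[ 1.67949224e-04,  9.46085552e-01,  3.23916811e-01,
        -8.35208942e-02],
       [ 3.33484950e-04, -3.23916850e-01,  9.46085494e-01,
        -1.42341691e-01],
       [ 9.99999930e-01, -5.08729436e-05, -3.69906877e-04,
        -1.66028474e-04],
       [ 0.00000000e+00,  0.00000000e+00,  0.00000000e+00,
         1.00000000e+00]])}
```

View pics/top0.png

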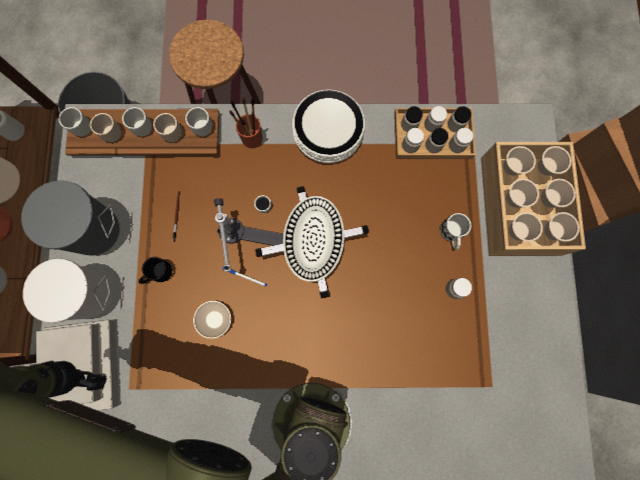

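View pics/scene0.png

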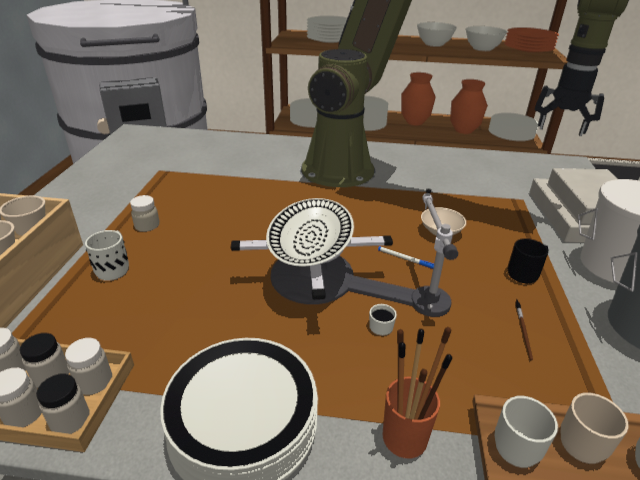

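The top view shows the dish at about (313,238). The head's arm caps are near (301,190), (363,230), (324,294) and (262,253). The post is near (222,217), and the gauge arm runs down to about (227,268), pointing at the robot. Next I measure from an enlarged crop.

```bash
cat > h.py <<'E'
import numpy as np,cv2
from rig import readout,get_image,camera_params
def ray(n,u,v,z):
    p=camera_params(n);R=np.array(p['R']);t=np.array(p['t'])
    c=-R.T@t;d=R.T@np.array([(u-p['cx'])/p['fx'],(v-p['cy'])/p['fy'],1]);return c+d*(z-c[2])/d[2]
def proj(n,X):
    p=camera_params(n);x=np.array(p['R'])@X+np.array(p['t']);return np.array([p['cx']+p['fx']*x[0]/x[2],p['cy']+p['fy']*x[1]/x[2]])
def dish(im):
    # white blob hull near the head -> outer rim ellipse at z=.132
    h=cv2.cvtColor(im,cv2.COLOR_RGB2HSV);m=((h[...,1]<70)&(h[...,2]>140)).astype(np.uint8)*255
    k=np.zeros_like(m);cv2.circle(k,(313,239),52,255,-1);m&=k
    m=cv2.morphologyEx(m,cv2.MORPH_CLOSE,np.ones((7,7)));m=cv2.morphologyEx(m,cv2.MORPH_OPEN,cv2.getStructuringElement(2,(25,25)))
    c=max(cv2.findContours(m,0,1)[0],key=cv2.contourArea)
    W=np.array([ray("top",*q,.132)[:2] for q in c[:,0]])*1000
    e=cv2.fitEllipse(cv2.convexHull(W.astype(np.float32)));return e
def caps(im,guess):
    g=cv2.cvtColor(im,cv2.COLOR_RGB2GRAY);o=[]
    for u,v in guess:
        m=np.zeros_like(g);m[v-10:v+11,u-10:u+11]=(g[v-10:v+11,u-10:u+11]<38)*255
        c=max(cv2.findContours(m,0,1)[0],key=cv2.contourArea);(x,y),_,_=cv2.minAreaRect(c);o.append(ray("top",x,y,.099))
    return np.array(o)
E
python3 - <<'E'
from h import *
im=cv2.imread("pics/top0.png")[:,:,::-1].copy()
c=caps(im,[(301,190),(363,230),(324,294),(262,253)])
print(c.round(4));ce=c.mean(0);print("spindle",ce,"r",np.linalg.norm(c-ce,axis=1),"ang",np.degrees(np.arctan2(*(c-ce)[:,[1,0]].T)))
print("dish",dish(im))
cv2.imwrite("pics/crop0.png",cv2.resize(im[170:310,190:390,::-1],None,fx=4,fy=4,interpolation=cv2.INTER_CUBIC))
E
```

```text
[[ 0.7036  0.0298  0.099 ]
 [ 0.5749 -0.1678  0.099 ]
 [ 0.3776 -0.0423  0.099 ]
 [ 0.505   0.1569  0.099 ]]
spindle [ 0.54029178 -0.00583793  0.099     ] r [0.16720104 0.16563568 0.16671222 0.16654126] ang [  12.31692212  -77.92895228 -167.37137156  102.24140484]
dish ((543.87060546875, -9.259476661682129), (180.8668212890625, 261.060791015625), 85.10208129882812)
```

View pics/crop0.png

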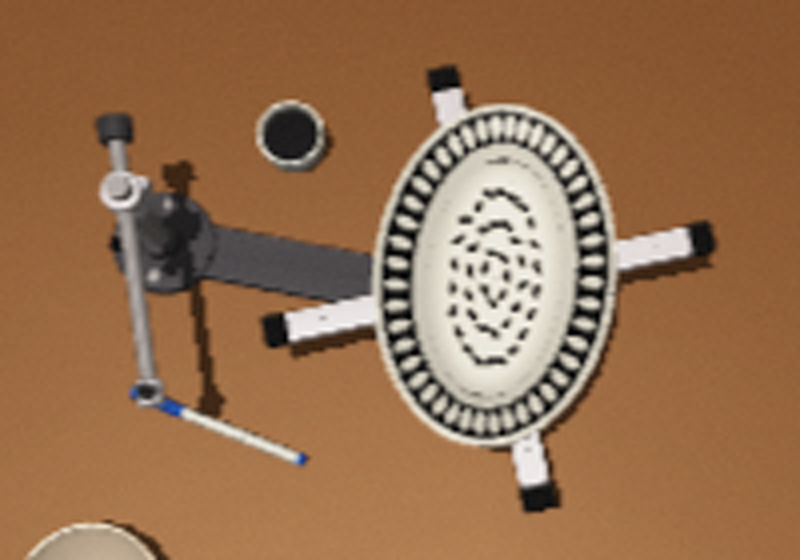

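The enlarged crop shows the post top at crop (120,188) and the needle clamp at (147,390). The dish's long axis runs from (503,105) to (487,445), with the caps where they were detected. Next I work out the stand direction and the target angles.

Run:
```python
from h import *
P=ray("top",190+120.5/4,170+187/4,.200);C=ray("top",190+147/4,170+391/4,.197);T=ray("top",190+115/4,170+129/4,.188)
S=np.array([.5403,-.0058]);d=P[:2]-S
print("post",P,"dist",np.linalg.norm(d),"stand y ang",np.degrees(np.arctan2(d[1],d[0])))
a=C[:2]-P[:2];print("clamp",C,"len",np.linalg.norm(a),"ang",np.degrees(np.arctan2(a[1],a[0])));a=P-T;print("tail ang",np.degrees(np.arctan2(a[1],a[0])),np.linalg.norm(a))
s=readout.state();R=np.array(s['eef_rot']);p=s['position']
u=d/np.linalg.norm(d);n=np.array([-u[1],u[0]]) # n: 
def show(t,X): print(t,np.round(X,3),"tool cm",np.round(100*R.T@(np.array(X)-p),1))
a=C[:2]-P[:2];a0=np.degrees(np.arctan2(a[1],a[0]))%360;h=(np.degrees(np.arctan2(-u[1],-u[0])))%360;print(a0,h)
for th in list(np.linspace(a0,h,7)):
    r=np.radians(th);e=np.array([np.cos(r),np.sin(r)]);q=P[:2]+.09*e+.022*np.array([e[1],-e[0]]);show(f"th{th:.0f}",[*q,.156])
```

```text
post [0.59115614 0.25538749 0.2       ] dist 0.26609256461966113 stand y ang 78.98172981546563
clamp [0.44567966 0.23243903 0.197     ] len 0.14727538685105615 ang -171.03563756642254
tail ang -170.12216250531387 0.048252739571676945
188.96436243357746 258.98172981546566
th189 [0.499 0.263 0.156] tool cm [ 40.1   7.5 -20.3]
th201 [0.499 0.244 0.156] tool cm [ 40.7   7.5 -22.1]
th212 [0.503 0.226 0.156] tool cm [ 41.6   7.5 -23.7]
th224 [0.511 0.209 0.156] tool cm [ 42.8   7.5 -25.1]
th236 [0.522 0.194 0.156] tool cm [ 44.3   7.5 -26.2]
th247 [0.536 0.181 0.156] tool cm [ 46.    7.5 -27.1]
th259 [0.552 0.171 0.156] tool cm [ 47.9   7.5 -27.5]
```

```bash
python3 -m jog '[[0,0,0,6,0,-2.5,0],[0,0,0,12,0,-5,0],[0,0,0,18,0,-7.5,0],[0,0,0,24,0,-10,0],[0,0,0,30,0,-12.5,0],[0,0,0,35,0,-15,0],[0,0,0,38.5,0,-16.4,0],[0,0,0,38.5,0,-16.4,0],[0,0,0,38.5,4,-16.4,0],[0,0,0,38.5,7.5,-16.4,0]]' 20
python3 - <<'E'
from h import *
s=readout.state();R=np.array(s['eef_rot']);p=s['position'];print(R.round(3))
P=np.array([.592,.257])
for th in range(189,260,10):
    r=np.radians(th);e=np.array([np.cos(r),np.sin(r)]);q=P+.09*e+.018*np.array([e[1],-e[0]]);print(th,np.round(100*R.T@(np.array([*q,.156])-p),1))
E
```

```text
time_s: 1.35
position: [0.4941, 0.3053, 0.1547]
eef_rot: [[0.957, -0.001, 0.29], [-0.29, -0.001, 0.957], [-0.0, -1.0, -0.001]]
force: [0.2, -0.3, 0.5]
opening: 0.002
[[ 0.957 -0.001  0.29 ]
 [-0.29  -0.001  0.957]
 [-0.    -1.    -0.001]]
189 [ 1.9 -0.1 -4.1]
199 [ 2.4 -0.1 -5.6]
209 [ 3.2 -0.1 -7. ]
219 [ 4.2 -0.1 -8.2]
229 [ 5.4 -0.1 -9.3]
239 [  6.8  -0.1 -10.1]
249 [  8.3  -0.1 -10.6]
259 [  9.9  -0.1 -10.9]
```

```bash
python3 -m jog '[[0,0,0,1.6,0,-2.5,0],[0,0,0,1.9,0,-4.1,0],[0,0,0,2.4,0,-5.6,0],[0,0,0,3.2,0,-7,0],[0,0,0,4.2,0,-8.2,0],[0,0,0,5.4,0,-9.3,0],[0,0,0,6.8,0,-10.1,0],[0,0,0,8.3,0,-10.6,0],[0,0,0,9.2,0,-10.8,0],[0,0,0,9.6,0,-10.8,0]]'
python3 - <<'E'
from h import *
cv2.imwrite("pics/c1.png",cv2.resize(get_image("top")[150:310,190:390,::-1],None,fx=3,fy=3,interpolation=cv2.INTER_CUBIC))
E
```

```text
time_s: 2.6
position: [0.555, 0.1734, 0.1545]
eef_rot: [[0.957, -0.001, 0.291], [-0.291, -0.002, 0.957], [-0.001, -1.0, -0.002]]
force: [-1.0, -0.6, 1.4]
opening: -0.001
```

View pics/c1.png

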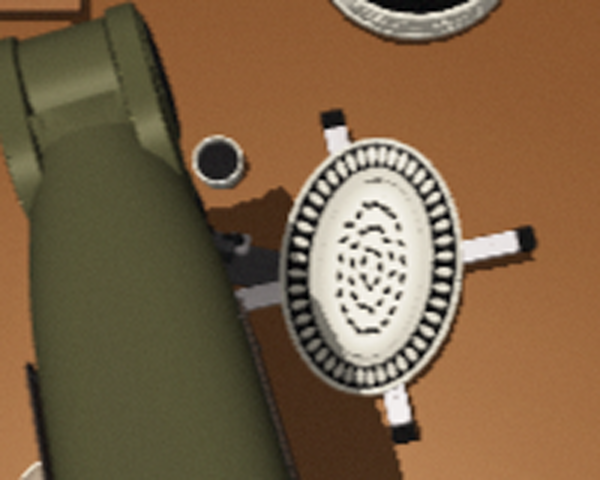

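The robot hides most of the gauge arm; only its clamp shows, at crop (238,242), by the head. I'll feel for the stop in small steps.

```bash
python3 -m jog '[[0,0,0,0.3,0,0,0],[0,0,0,0.5,0,0.05,0],[0,0,0,0.5,0,0.05,0]]'; python3 -m jog '[[0,0,0,0.3,0,0,0],[0,0,0,0.3,0,0,0]]'
```

```text
time_s: 3.02
position: [0.5601, 0.1726, 0.1544]
eef_rot: [[0.957, -0.001, 0.29], [-0.29, -0.002, 0.957], [-0.0, -1.0, -0.002]]
force: [-0.0, 0.1, -1.0]
opening: 0.002
time_s: 3.28
position: [0.5612, 0.1722, 0.1542]
eef_rot: [[0.957, -0.005, 0.29], [-0.29, -0.001, 0.957], [-0.004, -1.0, -0.002]]
force: [-6.9, 1.2, 2.9]
opening: -0.001
```

The stop is felt: commanded 3 mm, moved 1 mm, −6.9 N. Now back off, rise, and go over to the head arm on the right.

```bash
python3 -m jog '[[0,0,0,-2,0,-0.3,0],[0,0,0,-4,0,-0.5,0],[0,0,0,-4,-6,-0.5,0],[0,0,0,-4,-12,-0.5,0],[0,0,0,-3,-12,-6,0],[0,0,0,-1,-12,-12,0],[0,0,0,1,-12,-18,0],[0,0,0,3,-12,-24,0],[0,0,0,5.5,-12,-29,0],[0,0,0,7.4,-12,-33.9,0]]'; python3 -m jog '[[0,0,0,0,0,0,0]]';python3 - <<'E'
from h import *
im=get_image("top");cv2.imwrite("pics/c2.png",cv2.resize(im[150:310,190:390,::-1],None,fx=3,fy=3,interpolation=cv2.INTER_CUBIC))
s=readout.state();print(s['position']);w=get_image("wrist");cv2.imwrite("pics/w2.png",w[:,:,::-1])
E
```

```text
time_s: 4.53
position: [0.535, -0.1758, 0.2751]
eef_rot: [[0.957, -0.003, 0.29], [-0.29, -0.002, 0.957], [-0.002, -1.0, -0.002]]
force: [0.8, 0.4, 0.2]
opening: 0.002
time_s: 4.65
position: [0.5352, -0.1792, 0.2749]
eef_rot: [[0.956, -0.002, 0.294], [-0.294, -0.003, 0.956], [-0.002, -1.0, -0.003]]
force: [1.1, 0.8, -0.5]
opening: -0.001
[ 0.53513034 -0.17766528  0.275015  ]
```

View pics/c2.png

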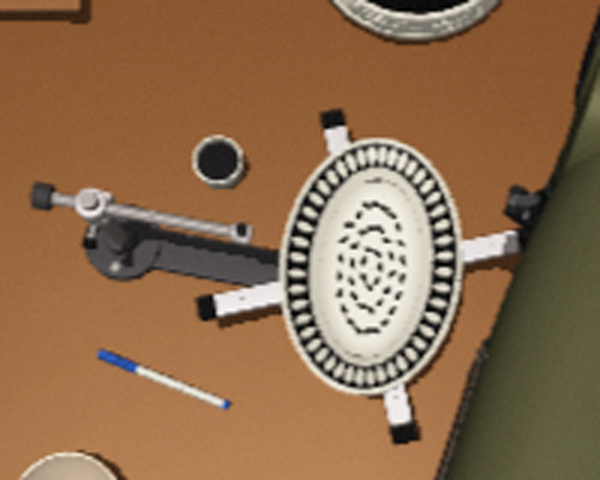

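View pics/w2.png

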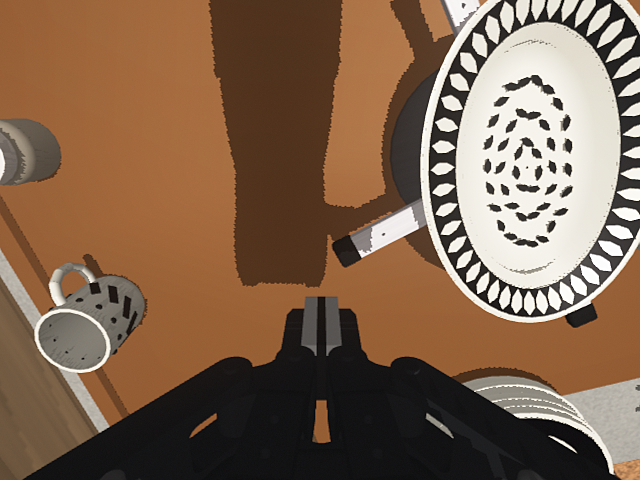

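The gauge arm now lies along the bar, with its clamp at crop (242,232). The finger is beside the right-hand head arm (wrist view, cap at (345,250)). Next, descend and work out the arc.

```bash
python3 -m jog '[[0,0,0,0,5,0.8,0],[0,0,0,0,10,0.8,0],[0,0,0,0,15,0.8,0],[0,0,0,0,19,0.8,0],[0,0,0,0,19,0.8,0],[0,0,0,0,19,0.8,0]]'
cat > arc.py <<'E'
from h import *
import sys
s=readout.state();R=np.array(s['eef_rot']);p=s['position'];S=np.array([.5403,-.0058]);print(p,"ang",np.degrees(np.arctan2(p[1]-S[1],p[0]-S[0])))
for a in np.arange(*map(float,sys.argv[1:4])):
    r=np.radians(a);print(a,np.round(100*R.T@(np.array([*(S+.162*np.array([np.cos(r),np.sin(r)])),.084])-p),1))
E
python3 arc.py -88 -3 4
python3 - <<'E'
from h import *
P=ray("top",190+92/3,150+201/3,.2);C=ray("top",190+242/3,150+231/3,.197);d=P-C;print(np.degrees(np.arctan2(d[1],d[0])),P,C,np.linalg.norm(d))
E
```

```text
time_s: 5.5
position: [0.538, -0.1683, 0.0868]
eef_rot: [[0.957, -0.001, 0.29], [-0.29, -0.002, 0.957], [-0.0, -1.0, -0.002]]
force: [0.1, -0.4, 1.3]
opening: 0.002
[ 0.53804433 -0.16825488  0.08675872] ang -90.79549474532732
-88.0 [0.7 0.3 0.3]
-84.0 [1.8 0.3 0.7]
-80.0 [2.8 0.3 1.2]
-76.0 [3.8 0.3 1.7]
-72.0 [4.8 0.3 2.3]
-68.0 [5.7 0.3 3. ]
-64.0 [6.5 0.3 3.7]
-60.0 [7.3 0.3 4.5]
-56.0 [8.1 0.3 5.4]
-52.0 [8.8 0.3 6.3]
-48.0 [9.4 0.3 7.2]
-44.0 [9.9 0.3 8.2]
-40.0 [10.4  0.3  9.2]
-36.0 [10.8  0.3 10.3]
-32.0 [11.1  0.3 11.4]
-28.0 [11.4  0.2 12.5]
-24.0 [11.6  0.2 13.6]
-20.0 [11.7  0.2 14.7]
-16.0 [11.7  0.2 15.9]
-12.0 [11.6  0.2 17. ]
-8.0 [11.5  0.2 18.1]
-4.0 [11.3  0.2 19.2]
78.52531820987323 [0.5904217  0.25382664 0.2       ] [0.56160326 0.11185837 0.197     ] 0.1448947637914197
```

```bash
python3 -m jog '[[0,0,0,0.7,0.3,0.3,0],[0,0,0,1.3,0.3,0.5,0],[0,0,0,2,0.3,0.8,0],[0,0,0,2.8,0.3,1.2,0],[0,0,0,3.8,0.3,1.7,0],[0,0,0,4.8,0.3,2.3,0],[0,0,0,5.7,0.3,3,0],[0,0,0,6.5,0.3,3.7,0],[0,0,0,7.3,0.3,4.5,0],[0,0,0,8.1,0.3,5.4,0]]'; python3 arc.py -52 -10 4
```

```text
time_s: 6.75
position: [0.6304, -0.1381, 0.0832]
eef_rot: [[0.957, -0.004, 0.289], [-0.289, 0.001, 0.957], [-0.004, -1.0, 0.0]]
force: [-7.5, 7.4, 4.6]
opening: 0.001
[ 0.63037698 -0.13811203  0.08317602] ang -55.753277535788456
-52.0 [ 0.8 -0.1  0.7]
-48.0 [ 1.4 -0.1  1.7]
-44.0 [ 2.  -0.1  2.7]
-40.0 [ 2.4 -0.1  3.7]
-36.0 [ 2.9 -0.1  4.7]
-32.0 [ 3.2 -0.1  5.8]
-28.0 [ 3.4 -0.1  6.9]
-24.0 [ 3.6 -0.1  8. ]
-20.0 [ 3.7 -0.1  9.2]
-16.0 [ 3.7 -0.1 10.3]
-12.0 [ 3.7 -0.1 11.4]
```

The force reading is mostly radial, which is odd, so I look before continuing.

Run:
```python
from h import *
print(readout.state()['force'].round(1) if hasattr(readout.state()['force'],'round') else readout.state()['force'])
w=get_image("wrist");print(readout.state()['force'],readout.state()['position']);im=get_image("top");print(dish(im))
cv2.imwrite("pics/w3.png",np.vstack([cv2.resize(w,(400,300)),cv2.resize(im[150:310,190:390],(375,300))[:, :] if 0 else cv2.copyMakeBorder(cv2.resize(im[150:310,190:390],(375,300)),0,0,0,25,0)])[:,:,::-1])
```

```text
[-7.5  7.4  4.6]
[-1.96120082  4.83206134 -0.52714484] [ 0.63193489 -0.13751215  0.08325042]
((558.8762817382812, 12.305707931518555), (160.77261352539062, 232.65652465820312), 92.90988159179688)
```

View pics/w3.png

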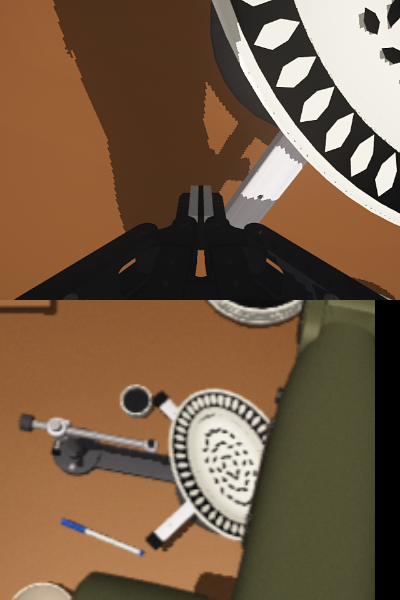

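The head is turning well: the finger sits beside the arm in the wrist view and the dish rim stays clear. Continue.

```bash
python3 -m jog '[[0,0,0,0.8,0,0.7,0],[0,0,0,1.4,0,1.7,0],[0,0,0,2,0,2.7,0],[0,0,0,2.4,0,3.7,0],[0,0,0,2.9,0,4.7,0],[0,0,0,3.2,0,5.8,0],[0,0,0,3.4,0,6.8,0],[0,0,0,3.6,0,7.6,0],[0,0,0,3.7,0,8.2,0],[0,0,0,3.7,0,8.5,0]]'; python3 arc.py -20 6 2;  python3 - <<'E'
from h import *
w=get_image("wrist");im=get_image("top")
cv2.imwrite("pics/t4.png",cv2.resize(im[150:310,190:390],None,fx=4,fy=3.75)[:,:,::-1]);cv2.imwrite("pics/w4.png",w[:,:,::-1])
E
```

```text
time_s: 8.1
position: [0.6919, -0.0672, 0.0831]
eef_rot: [[0.958, -0.001, 0.288], [-0.288, -0.0, 0.958], [-0.001, -1.0, -0.001]]
force: [-0.6, -0.7, 0.5]
opening: -0.001
[ 0.69193997 -0.06723049  0.08311938] ang -22.053240024086747
-20.0 [-0.1 -0.1  0.6]
-18.0 [-0.1 -0.1  1.2]
-16.0 [-0.1 -0.1  1.7]
-14.0 [-0.1 -0.1  2.3]
-12.0 [-0.1 -0.1  2.9]
-10.0 [-0.2 -0.1  3.4]
-8.0 [-0.3 -0.1  4. ]
-6.0 [-0.4 -0.1  4.5]
-4.0 [-0.5 -0.1  5.1]
-2.0 [-0.6 -0.1  5.6]
0.0 [-0.8 -0.1  6.2]
2.0 [-1.  -0.1  6.7]
4.0 [-1.1 -0.1  7.3]
```

View pics/t4.png

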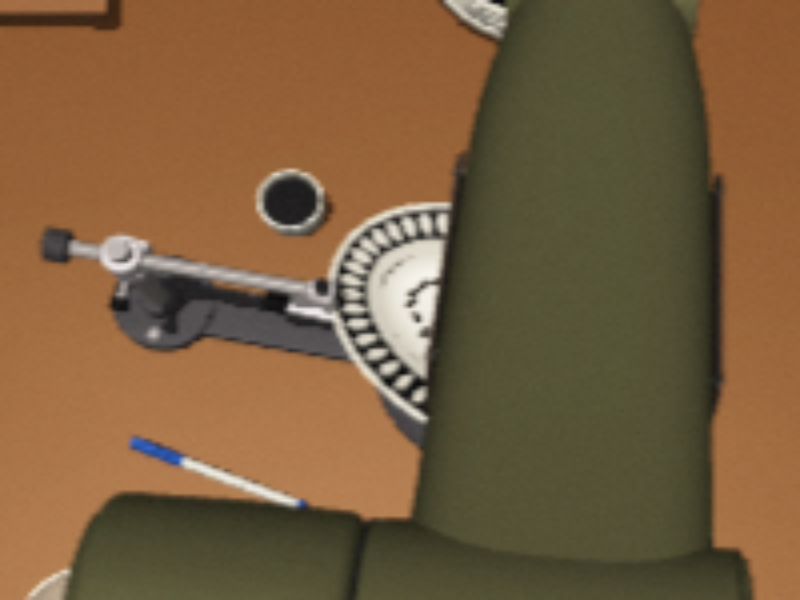

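The upper arm of the robot hides half the dish. The left head arm's cap at crop (280,298) gives about +68° turned so far. I push about 10° more, slowly, then retreat to measure.

```bash
python3 -m jog '[[0,0,0,-0.1,0,0.6,0],[0,0,0,-0.1,0,1.2,0],[0,0,0,-0.1,0,1.7,0],[0,0,0,-0.1,0,2.2,0],[0,0,0,-0.1,0,2.6,0],[0,0,0,-0.2,0,2.9,0],[0,0,0,-0.2,0,3.1,0],[0,0,0,-0.2,0,3.1,0]]'; python3 -m jog '[[0,0,0,0,0,-2,0],[0,0,0,0,0,-4,0],[0,0,0,0,-6,-5,0],[0,0,0,0,-12,-5,0],[0,0,0,0,-14,-10,0],[0,0,0,0,-14,-16,0],[0,0,0,0,-14,-22,0],[0,0,0,0,-14,-28,0],[0,0,0,0,-14,-28,0]]'
python3 - <<'E'
from h import *
im=get_image("top");print(dish(im))
cv2.imwrite("pics/t5.png",cv2.resize(im[150:310,190:390],None,fx=4,fy=3.75)[:,:,::-1])
E
```

```text
time_s: 9.2
position: [0.6991, -0.0366, 0.0832]
eef_rot: [[0.958, -0.001, 0.288], [-0.288, 0.001, 0.958], [-0.001, -1.0, 0.0]]
force: [-0.3, 0.4, -0.3]
opening: -0.003
time_s: 10.32
position: [0.6158, -0.3107, 0.223]
eef_rot: [[0.955, -0.001, 0.295], [-0.295, -0.001, 0.955], [-0.001, -1.0, -0.001]]
force: [0.6, 0.7, -0.1]
opening: 0.001
((545.730224609375, -3.7210330963134766), (180.6206512451172, 262.01708984375), 160.32313537597656)
```

View pics/t5.png

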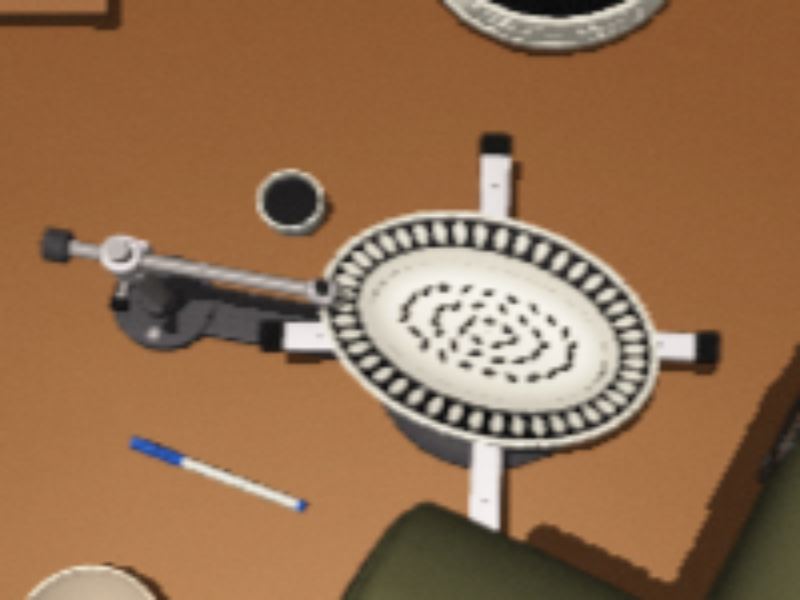

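Top view: dish long axis at 70.3°, so 75.2° turned. The final finger angle of −11° fits the contact geometry. Another +10.3° puts the end under the needle, with the finger ending at about −0.7°. Return along the same way.

```bash
python3 -m jog '[[0,0,0,0,0,6,0],[0,0,0,0,0,12,0],[0,0,0,0,0,18,0],[0,0,0,0,0,23,0],[0,0,0,0,0,23.5,0],[0,0,0,0,6,23.5,0],[0,0,0,0,12,23.5,0],[0,0,0,0,14,23.5,0],[0,0,0,0,14,23.5,0]]';  python3 arc.py -16 1 1.5
```

```text
time_s: 11.5
position: [0.6832, -0.0836, 0.0809]
eef_rot: [[0.956, -0.006, 0.293], [-0.293, 0.001, 0.956], [-0.006, -1.0, -0.001]]
force: [0.6, 0.1, 0.2]
opening: -0.002
[ 0.68324412 -0.08361446  0.08090313] ang -28.562537597237437
-16.0 [ 0.2 -0.3  3.5]
-14.5 [ 0.2 -0.3  4. ]
-13.0 [ 0.2 -0.3  4.4]
-11.5 [ 0.2 -0.3  4.8]
-10.0 [ 0.1 -0.3  5.2]
-8.5 [ 0.1 -0.3  5.7]
-7.0 [ 0.  -0.3  6.1]
-5.5 [-0.1 -0.3  6.5]
-4.0 [-0.2 -0.3  6.9]
-2.5 [-0.3 -0.3  7.3]
-1.0 [-0.4 -0.3  7.7]
0.5 [-0.5 -0.3  8.1]
```

```bash
python3 -m jog '[[0,0,0,0.2,-0.3,2,0],[0,0,0,0.2,-0.3,4,0],[0,0,0,0.2,-0.3,4.8,0],[0,0,0,0.1,-0.3,5.3,0],[0,0,0,0.1,-0.3,5.8,0],[0,0,0,0,-0.3,6.3,0],[0,0,0,-0.1,-0.3,6.7,0],[0,0,0,-0.2,-0.3,7.1,0],[0,0,0,-0.3,-0.3,7.4,0],[0,0,0,-0.3,-0.3,7.6,0]]';  python3 arc.py -1 1 1
```

```text
time_s: 12.75
position: [0.7024, -0.0099, 0.0837]
eef_rot: [[0.956, -0.006, 0.293], [-0.293, 0.001, 0.956], [-0.006, -1.0, -0.001]]
force: [-1.5, -1.1, -0.7]
opening: -0.003
[ 0.70238953 -0.00992317  0.08371425] ang -1.457153208104723
-1.0 [-0.  -0.   0.1]
0.0 [-0.1 -0.   0.4]
```

```bash
python3 -m jog '[[0,0,0,0,0,0.1,0],[0,0,0,0,0,0.1,0]]'; python3 -m jog '[[0,0,0,0,0,-2,0],[0,0,0,0,0,-4,0],[0,0,0,0,-6,-7,0],[0,0,0,0,-12,-7,0],[0,0,0,0,-14,-12,0],[0,0,0,0,-14,-18,0],[0,0,0,0,-14,-24,0],[0,0,0,0,-14,-30,0],[0,0,0,0,-14,-30,0],[0,0,0,0,-14,-30,0]]'
python3 - <<'E'
from h import *
im=get_image("top");e=dish(im);print(e,readout.state()['qvel'])
a=np.radians(e[2]-90);c=np.array(e[0])/1000
ends=[c+s*.12*np.array([np.cos(a),np.sin(a)]) for s in(1,-1)]
print("ends",ends)
for t in(78.5,79):
  u=np.array([np.cos(np.radians(t)),np.sin(np.radians(t))])
  for Q in(np.array([.5403,-.0058])+.122*u,np.array([.5908,.2546])-.148*u):print(Q,[np.linalg.norm(Q-x)*1000 for x in ends])
cv2.imwrite("pics/t6.png",cv2.resize(im[150:310,190:390],None,fx=4,fy=3.75)[:,:,::-1])
E
```

```text
time_s: 13.0
position: [0.703, -0.0088, 0.0837]
eef_rot: [[0.956, -0.006, 0.293], [-0.293, 0.001, 0.956], [-0.006, -1.0, -0.0]]
force: [-1.0, 0.3, 0.4]
opening: 0.001
time_s: 14.25
position: [0.6152, -0.2967, 0.2238]
eef_rot: [[0.956, -0.005, 0.295], [-0.295, 0.002, 0.956], [-0.006, -1.0, 0.0]]
force: [-0.3, 0.1, -0.3]
opening: 0.001
((545.235107421875, -2.606355667114258), (180.28140258789062, 263.5631408691406), 171.18557739257812) [ 0.02584114  0.00104951  0.00161053  0.00208416 -0.00148881  0.00026261]
ends [array([0.56362326, 0.11597643]), array([ 0.52684696, -0.12118914])]
[0.56462289 0.11375081] [np.float64(2.4397960644841348), np.float64(237.95756200544807)]
[0.56129355 0.10957114] [np.float64(6.815804496806033), np.float64(233.31711129935925)]
[0.5635787  0.11395852] [np.float64(2.0184007319357096), np.float64(237.99924251707276)]
[0.56256027 0.10931918] [np.float64(6.741580074841028), np.float64(233.25849005340822)]
```

View pics/t6.png

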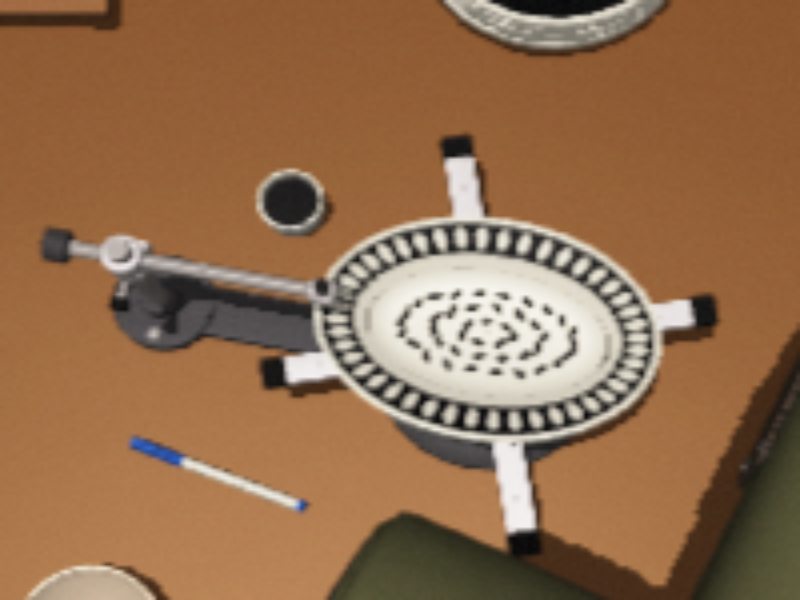

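Run:
```python
from h import *
im=get_image("top");g=[(190+u//4,150+int(v/3.75)) for u,v in[(457,146),(704,311),(524,543),(272,372)]]
c=caps(im,g);ce=c.mean(0);print(ce,np.degrees(np.arctan2(*(c-ce)[:,[1,0]].T)),np.linalg.norm(c-ce,axis=1));print(dish(im))
```

```text
[ 0.5393933  -0.00553183  0.099     ] [   8.48615747  -81.1847257  -171.62077867   98.32681091] [0.16699214 0.16613918 0.16840794 0.16582276]
((545.235107421875, -2.606355667114258), (180.28140258789062, 263.5631408691406), 171.18557739257812)
```

```bash
python3 -c "
from rig import order;print(order.close_job())"
```

```text
the job is handed in; nothing more can be done
None
```

I pushed the gauge's arm home with the shut fingers, then turned the head about 86° anticlockwise by one of its arms in short, slow pushes. I then drew the hand clear and handed the job in at about 14 s. No verdict was reported.

**Last checks**
- **Gauge:** I felt the stop at about 7 N. Afterwards the arm measured 78.5° in the top view, against 79.0° for the line from spindle to post. That is a difference of 0.009 rad, within measuring error.
- **Dish end:** it stands 2 to 7 mm from the needle's point, depending on whether I reckon from the spindle or the post. The two estimates disagree by about 4 mm along the stand, but both are inside 12 mm.
- **Dish seat:** it is about 6 mm off the spindle axis. The dish turned 86.1° and the head's arms 86.2°, so it did not slip.
- **Other things:** I saw nothing displaced in the last top-view crop, which shows only the area round the stand. I did not measure the other things on the table.
- **Odd reading:** one mid-push reading showed about 10 N, mostly radial, which I could not explain. It had halved a moment later, and the picture then showed the dish clear of the hand.

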